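# Clean the blade clamp and hold its jaws shut

### The arm

A 7-joint arm with a two-finger parallel gripper is mounted at the origin on the work surface. World frame = base frame: x ahead of the robot, y to its left, z up, the work surface at z = 0. Lengths are in m, angles in rad, forces in N, time in s.
With the tool pointing down it reaches from about 0.425 to 0.925 m from the base axis. Payload 6.8 kg.
Tool frame: the origin (TCP) lies on the centre line of the jaws, within the pads' length; the fingertips stand 17 mm ahead of it and the grasp point (between the pads) lies 2 mm behind it; z points along the fingers, x is the direction in which the jaws open and shut, and the axes are right-handed (so a half turn about z gives the same grasp; the last joint's range is limited). The gripper opens to 85 mm and grips with 20 to 120 N. Pads are 22 mm wide; open, the fingers measure 114 mm over their backs; the gripper's body (76 mm by 85 mm) begins 54 mm behind the grasp point. The pads swing forward as they close: fully open they stand 13 mm farther back than shut.
Start: joints at [-1.345, 0.477, 0.022, 1.555, -0.011, 1.109, -0.083], TCP at [0.221, 0.638, 0.248] pointing down, gripper open.
Joint ranges: [-2.96, 2.96], [-0.34, 2.1], [-1.41, 1.46], [0.24, 2.44], [-1.37, 4.51], [0.17, 1.92], [-2.96, 2.96]. Speed limits (rad/s): [2.39, 2.39, 3.14, 3.14, 3.14, 3.14, 3.14].

### API

Orientations are given as a unit quaternion [w, x, y, z].
In Python, from station import status, read_camera, camera_model, bot gives the robot as it stands.
- The arm moves only by the tool arm_command, never from a script. Its argument "series" is a list of rows, each a list of 3 entries, a list of its own where there are three numbers: the finger opening in mm, from 0 to 85.4, then the shift along the tool's x, y, z in mm, then the turn about the tool's z in rad. In form: [[gripper, [dx, dy, dz], roll], ...]. A call has 1 to 8 rows; each row is the pose to reach, as a shift and turn from the pose commanded when the call began, along the tool's axes at that moment; what a row does not reach only later rows make up. A row lasts 1/8 s, in which the tool goes at most 62.5 mm and 10.7 degrees, less where a joint would pass 70% of its speed; a pose out of reach is approached as far as the arm can. A call with a gripper value outside its range is refused whole. The fingers move at their own pace and stop on an object; "squeeze" is the grip in N (left out, the last holds). Time passes only in rows, so rows that repeat a pose let the fingers close. It gives the time, the measured TCP pose, the force and the opening at its end, in the units of the state.
- status.get_obs(): the state, without advancing time (a new reading comes with each control period).
- read_camera(name): name is "scene" or "top" or "wrist"; returns the picture (480x640x3 uint8, blue, green, red); there is no depth.
- camera_model(name): a dict with "fov_y" (degrees; the focal length in pixels is half the picture's height over the tangent of half this angle, whatever the lens; pixels are square), "cx", "cy" (the principal point, pixels), "k1" (the pictures are not rectified: a ray, as slopes to the right and down, at radius r is drawn at 1 + k1 r^2 times it, then the intrinsics apply), "R" (3x3) and "t" (3): a world point X has camera coordinates R X + t. Camera axes: x right, y down, z forward; pixel columns grow to the right and rows downward; lengths in m; the calibration is good to about 2 mm. A picture is of the moment at which its call begins: read the wrist's pose just before it. camera_model takes no time and is no camera call; for the wrist camera it gives the pose at the moment of the call.
- bot.hand_in(): hands the job in, once; it reports no verdict.
The state is a dict: "t": time; "q": joint angles; "joint_vel": joint speeds; "joint_torque": joint torques, N m; "eef_pos": TCP position; "tool_rot": TCP orientation; "contact_force": force on the tool from outside, world axes, zero at the start; "torque": the same for the moment, N m; "gripper_width": opening from 0.0 (shut) to 1.0 (fully open).
Only numpy, scipy, OpenCV 4.12 (cv2) and the standard library are available. Lean on these libraries where they do the work, as an engineer would, in place of code of your own. Each camera call takes 0.05 s, during which the arm holds its last target.

### The job

With the scraper block, scrape the loose chips off the lower jaw of the blade clamp into its chip tray, without touching the chips with the fingers, then put the scraper back down on the bench clear of the clamp. Fit the upper jaw over the two guide pins, thick hole on thick pin, and press it down against the sprung collars until the jaws are fully shut. Finish while still holding the upper jaw and pressing the jaws shut: do not let go; leave the whetstone, oil bottle and wrench where they are.

Things in the scene. Friction and masses are not known exactly. Their poses are not given: they have to be found in the camera images.
- lower_jaw: Lower jaw of the blade clamp: aluminium block bolted to the bench, 76 (x) x 156 (y) x 40 mm; origin at the centre of its underside on the bench, z up. Two steel guide pins stand on its flat top (the face) at y = +60 mm (thick) and -60 mm (thin), tips 26 mm above the face, the last 4 mm tapered. The chip tray adjoins its +x side. Dark feet 10 mm high reach to y = +-105 mm.
- tray (a point): Centre of the floor of the grey open chip tray that is joined to the lower jaw's +x side and stands on the bench: 130 mm in x (from x = 38 to 168 mm of the lower jaw), 148 mm in y; floor 4 mm and walls 20 mm above the bench, so 36 mm below the face; no wall on the jaw's side.
- jaw_face (a point): Centre of the flat top face of the lower jaw, 40 mm above the bench; axes as the lower jaw.
- thick_pin (a point): Foot of the thick guide pin (14 mm across) on the face, at y = +60 mm of the lower jaw.
- thin_pin (a point): Foot of the thin guide pin (10 mm across) on the face, at y = -60 mm of the lower jaw.
- collars (a joint): Two sprung collars round the pins (25 mm across on the thick, 21 on the thin) that slide together. 0: tops 5 mm above the face; 0.005 m: pressed flush. They push up with 9.6 N in all at 0 and 15.6 N when flush, so the upper jaw stays 5 mm off the face unless pushed down with about 11 N on top of its weight. Between them 97 mm are free in y (-49.5 to +47.5 mm).
- upper_jaw: Loose upper jaw, about 0.5 kg, flat on the bench: aluminium plate 76 (x) x 156 (y) x 18 mm, origin at the centre of its underside, z up. Through holes 16 mm wide at y = +60 mm and 12 mm at y = -60 mm, chamfered 1.5 mm. Dark grip block centred on top, 24 (x) x 60 (y) mm, from 18 to 64 mm above the underside, to pinch across its 24 mm. Starts less than a quarter turn from its fitting yaw.
- thick_hole (a point): Centre of the 16 mm hole (for the thick pin) at the underside of the upper jaw, y = +60 mm.
- thin_hole (a point): Centre of the 12 mm hole (for the thin pin) at the underside of the upper jaw, y = -60 mm.
- scraper: Loose scraper block standing on the bench, about 0.16 kg, 80 mm tall; origin at the centre of its underside, z up. Lower part grey plastic, 20 (x) x 72 (y) mm, 26 mm high, with a straight lower edge; upper part a wooden grip 24 (x) x 54 (y) mm, from 26 to 80 mm high, to pinch across its 24 mm. It fits between the two collars.
- whetstone: Bystander: grey whetstone lying on the bench, 60 x 160 x 28 mm; origin at the centre of its underside.
- oil_bottle: Bystander: amber oil bottle, 56 mm across, 140 mm tall; origin at the centre of its underside.
- wrench: Bystander: steel wrench lying on the bench beyond the tray, 170 mm long; origin near its middle.
- chip0: Loose dark steel chip, 16 x 11 x 7 mm (x, y, z), 11 g, lying between the pins on the lower jaw's face, wholly between x = -27 and +33 mm and within 30 mm of its centre in y; origin at the centre of its underside.
- chip1: Loose dark steel chip, 15 x 12 x 8 mm (x, y, z), 11 g, lying between the pins on the lower jaw's face, wholly between x = -27 and +33 mm and within 30 mm of its centre in y; origin at the centre of its underside.
- chip2: Loose dark steel chip, 17 x 10 x 7 mm (x, y, z), 11 g, lying between the pins on the lower jaw's face, wholly between x = -27 and +33 mm and within 30 mm of its centre in y; origin at the centre of its underside.
- chip3: Loose dark steel chip, 14 x 12 x 8 mm (x, y, z), 11 g, lying between the pins on the lower jaw's face, wholly between x = -27 and +33 mm and within 30 mm of its centre in y; origin at the centre of its underside.
There are look-alikes about, which are no part of the job. What is shaped like the scraper but pink is not meant. There is more than one size of the upper_jaw; the one meant has the size given above.

How it is judged:
By the outcome, as a careful person would: the job done as asked, in the order asked, and still so for the second after the job is handed in, while the arm keeps its last pose, push and grip.
It also fails if it takes over 64 s, if anything falls off the work surface, if the arm or the gripper's body presses on something with over 40 N, if the wrist force passes 120 N, or if a joint passes its speed limit or range.

## Working session

There is one attempt and no reset: what is moved stays moved. The work goes in short steps, Python scripts to look and compute and a tool call to move; the robot and the scene stay as the last step left them, time stands still between calls to the robot, and variables do not carry over. Pictures are saved under pics/ and viewed, and the job is handed in when it is done.

Besides the shell and the picture viewer there is one more tool, called after "Request:" in YAML: its name, and indented under it one key for each argument. arm_command: Moves the arm, as the interface text tells. Its arguments: {"type":"object","properties":{"series":{"type":"array"},"squeeze":{"type":"number"}},"required":["series"]}

```bash
ls; mkdir -p pics
python3 - <<'E'
from station import status, read_camera, camera_model, bot
import cv2
print(status.get_obs())
for n in ("scene","top","wrist"):
    m=camera_model(n); print(n,m)
    cv2.imwrite(f"pics/{n}0.png",read_camera(n))
E
```

```text
pics
{'t': 0.0, 'q': array([-1.34507234,  0.47779421,  0.02233107,  1.55646699, -0.01149108,
        1.1093076 , -0.08310184]), 'joint_vel': array([ 3.31032951e-04,  2.09617654e-04, -9.72141909e-04,  4.57342225e-04,
       -3.58689831e-04, -3.70025589e-05,  3.66838472e-04]), 'joint_torque': array([-2.50657496e-05, -5.96441102e+01,  1.60803817e+00, -2.81210732e+01,
        1.24724430e-02,  9.04106651e-03, -3.30868227e-05]), 'eef_pos': array([0.22099209, 0.63719342, 0.24732292]), 'tool_rot': array([ 5.91859049e-04,  8.14747697e-01,  5.79814916e-01, -7.09582332e-04]), 'contact_force': array([-0.42408434,  0.07168242, -0.06177413]), 'torque': array([ 0.02797   ,  0.01764902, -0.01200751]), 'gripper_width': 0.9975385749875795}
scene {'fov_y': 48.5481324347237, 'cx': 310.6542831598595, 'cy': 235.9459053147559, 'k1': 0.04979853103547222, 'R': array([[ 0.71943429,  0.69447355,  0.01099084],
       [ 0.57503066, -0.58667398, -0.57022222],
       [-0.38955621,  0.41655749, -0.82141696]]), 't': array([-0.36889539, -0.27220277,  1.33566174])}
top {'fov_y': 54.70406899326045, 'cx': 314.6998957025491, 'cy': 237.41385731565967, 'k1': 0.03561599479487548, 'R': array([[-6.78108878e-04, -9.99559038e-01, -2.96862021e-02],
       [-9.97484362e-01,  2.78037152e-03, -7.08323171e-02],
       [ 7.08836214e-02,  2.95634903e-02, -9.97046394e-01]]), 't': array([0.00815916, 0.50095566, 1.06361058])}
wrist {'fov_y': 58.92604402912881, 'cx': 324.81366015176843, 'cy': 237.9503280840533, 'k1': -0.010539594720657576, 'R': array([[ 0.3284262 ,  0.94452765, -0.00193617],
       [ 0.9120341 , -0.31659332,  0.26069614],
       [ 0.24562174, -0.0873853 , -0.96541896]]), 't': array([-0.67418988, -0.03290837,  0.37976543])}
```

View pics/scene0.png

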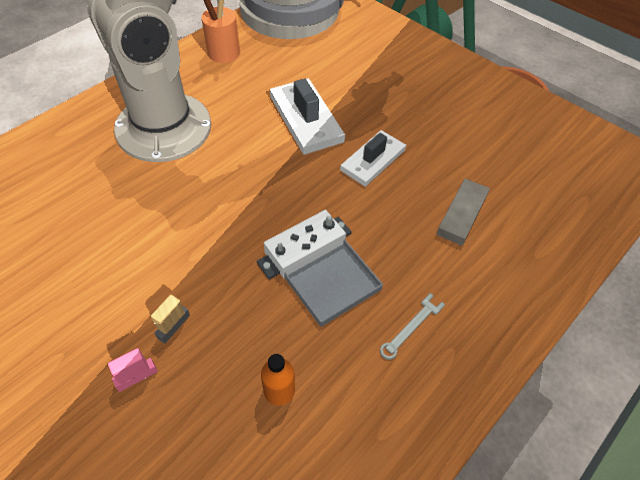

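View pics/top0.png

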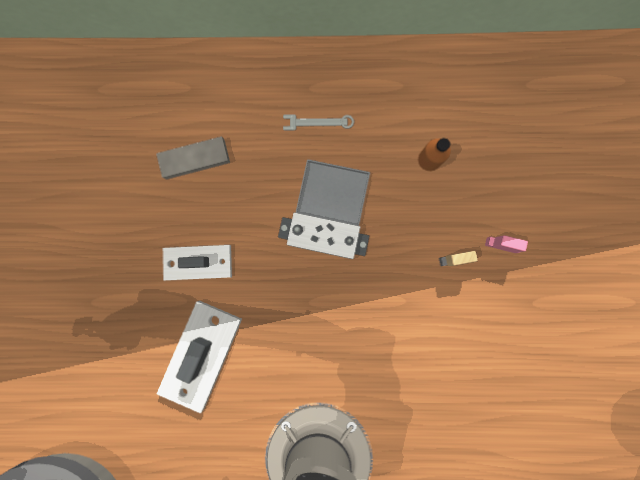

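View pics/wrist0.png

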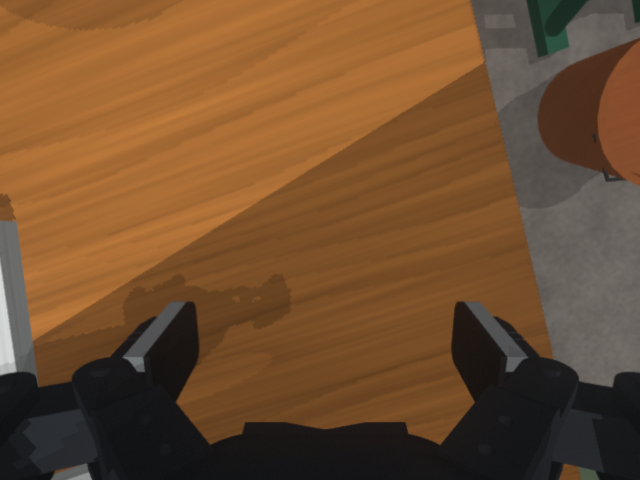

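The scene view shows the lower jaw with its tray at about (310,255). The top view shows these candidates:
- **Upper jaws:** a small plate at (197,262), about 68 px long, and a big one at (199,357), about 100 px long. At roughly 0.44 px/mm, 156 mm is about 68 px, so the small plate fits.
- **Scrapers:** a wood and grey block at (459,258) and a pink one at (508,243). The wood and grey one is meant.

Next I measure and enlarge these.

```bash
cat > h.py <<'E'
import numpy as np, cv2
from station import status, read_camera, camera_model, bot
def K(m):
    f=240/np.tan(np.radians(m["fov_y"]/2)); return np.array([[f,0,m["cx"]],[0,f,m["cy"]],[0,0,1.]])
def D(m): return np.array([m["k1"],0,0,0,0.])
def ray(m,px):
    px=np.asarray(px,float).reshape(-1,1,2)
    n=cv2.undistortPoints(px,K(m),D(m)).reshape(-1,2)
    d=np.c_[n,np.ones(len(n))]@m["R"]; c=-m["R"].T@m["t"]; return c,d
def plane(m,px,z):
    c,d=ray(m,px); return c+d*((z-c[2])/d[:,2])[:,None]
def proj(m,X):
    X=np.asarray(X,float).reshape(-1,3); r,_=cv2.Rodrigues(m["R"])
    return cv2.projectPoints(X,r,np.asarray(m["t"]),K(m),D(m))[0].reshape(-1,2)
def crop(im,x0,y0,x1,y1,s,fn): cv2.imwrite(fn,cv2.resize(im[y0:y1,x0:x1],None,fx=s,fy=s,interpolation=cv2.INTER_CUBIC))
E
python3 - <<'E'
from h import *
im=cv2.imread("pics/top0.png"); sc=cv2.imread("pics/scene0.png")
a=cv2.resize(im[205:305,145:265],(480,400),interpolation=2)
b=cv2.resize(im[205:305,270:390],(480,400),interpolation=2)
c=cv2.resize(im[225:285,430:540],(0,0),fx=4,fy=4,interpolation=2)[:, :440]
cv2.imwrite("pics/c1.png",cv2.resize(np.hstack([a,b]),(800,333)))
cv2.imwrite("pics/c2.png",c)
crop(sc,130,190,400,330,2.9,"pics/c3.png")
E
```

```text
(no output)
```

View pics/c1.png

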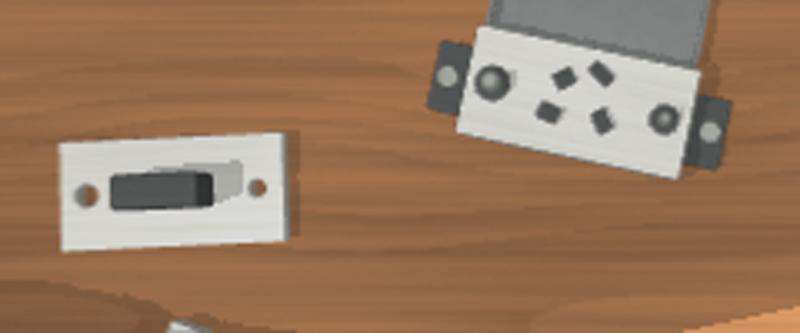

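View pics/c2.png

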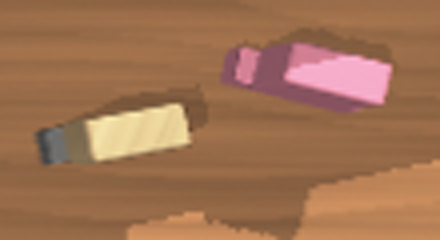

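View pics/c3.png

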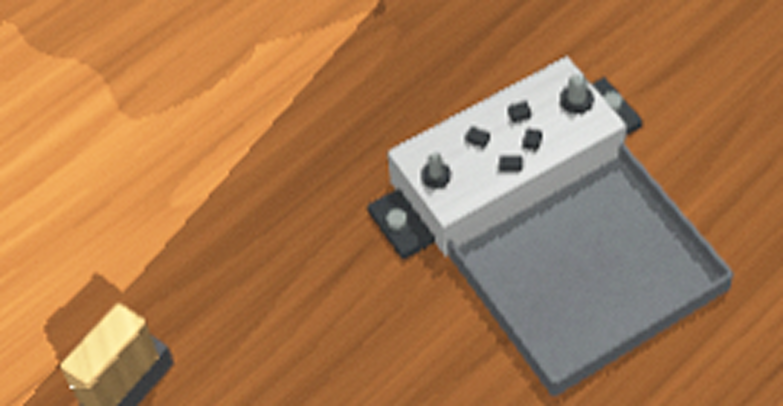

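The crops confirm both choices. The small plate has its larger hole on the left (171,264), matching the thick pin at left (297,230). The scraper is the wood and grey block. Next I measure them with masks.

```bash
cat >> h.py <<'E'
def fitrect(m,mask,z):
    """largest contour -> world points on plane z -> minAreaRect in mm: centre, (long,short), yaw of short axis(+x like)"""
    cs,_=cv2.findContours(mask,cv2.RETR_EXTERNAL,cv2.CHAIN_APPROX_NONE)
    c=max(cs,key=cv2.contourArea); P=plane(m,c.reshape(-1,2),z)[:,:2]*1000
    (cx,cy),(w,h),a=cv2.minAreaRect(P.astype(np.float32))
    if w>h: a-=90; w,h=h,w     # w = short side direction angle a
    a=(a+90)%180-90
    return np.round([cx,cy,h,w,a],1)
def roi(mask,x0,y0,x1,y1):
    o=np.zeros_like(mask); o[y0:y1,x0:x1]=mask[y0:y1,x0:x1]; return o
E
python3 - <<'E'
from h import *
im=cv2.imread("pics/top0.png"); sc=cv2.imread("pics/scene0.png")
mt=camera_model("top"); ms=camera_model("scene")
hsv=cv2.cvtColor(im,cv2.COLOR_BGR2HSV)
white=((hsv[...,1]<40)&(hsv[...,2]>150)).astype(np.uint8)*255
white2=((hsv[...,1]<60)&(hsv[...,2]>130)).astype(np.uint8)*255
for n,w in(("w",white),("w2",white2)):
  w=cv2.morphologyEx(w,cv2.MORPH_CLOSE,np.ones((3,3)))
  print(n,"upper",fitrect(mt,roi(w,150,235,245,290),.018))
  print(n,"lower",fitrect(mt,roi(w,275,205,370,265),.040))
wood=((hsv[...,0]>14)&(hsv[...,0]<35)&(hsv[...,2]>190)&(hsv[...,1]<150)).astype(np.uint8)*255
print("scr",fitrect(mt,roi(wood,430,240,485,280),.080))
dk=(im.max(2)<95).astype(np.uint8)*255
print("grip top",fitrect(mt,roi(dk,178,250,214,275),.064))
hs=cv2.cvtColor(sc,cv2.COLOR_BGR2HSV)
print(hs[310,165],hs[302,170],hsv[258,462])
wood=((hs[...,0]>14)&(hs[...,0]<35)&(hs[...,2]>190)&(hs[...,1]<150)).astype(np.uint8)*255
print("scr scene",fitrect(ms,roi(wood,140,285,195,345),.080))
w=((hs[...,1]<40)&(hs[...,2]>205)).astype(np.uint8)*255
w=cv2.morphologyEx(w,cv2.MORPH_CLOSE,np.ones((3,3)))
print("lower scene",fitrect(ms,roi(w,255,205,350,280),.040))
w=((hs[...,1]<40)&(hs[...,2]>180)).astype(np.uint8)*255
w=cv2.morphologyEx(w,cv2.MORPH_CLOSE,np.ones((3,3)))
print("upper scene",fitrect(ms,roi(w,335,125,410,188),.018))
# chips in top
b=(im.max(2)<110).astype(np.uint8)*255
n,l,s,c=cv2.connectedComponentsWithStats(roi(b,290,210,362,262))
for i in range(1,n):
    if s[i,4]>5: print("dark",s[i],np.round(c[i],1),np.round(plane(mt,c[i],.045)*1000,1))
E
```

```text
w upper [443.9 284.  156.9  75.3   2.4]
w lower [504.7 -11.9 155.4  75.5 -12.1]
w2 upper [443.9 283.7 157.5  76.6   2.4]
w2 lower [517.6 -15.1 156.5 103.9 -12.3]
scr [ 452.1 -317.7   51.7   22.4   10.7]
grip top [ 4.434e+02  2.780e+02  6.760e+01  2.230e+01 -1.000e-01]
[ 23  98 245] [ 24  91 249] [ 22  86 238]
scr scene [ 454.4 -317.6   55.3   24.9   11.5]
lower scene [506.4 -11.7 153.8  72.7 -12.2]
upper scene [445.  284.4 156.4  75.8   2.5]
dark [309 213   4   2   6] [310.2 213.7] [[553.4  16.8  45. ]]
dark [290 218   2   8  10] [290.2 221.1] [[536.5  62.4  45. ]]
dark [293 225  10  10  58] [297.9 229.6] [[517.   44.8  45. ]]
dark [316 225   7   7  28] [318.9 228. ] [[520.5  -3.1  45. ]]
dark [327 224   7   7  27] [330.  226.8] [[523.2 -28.3  45. ]]
dark [355 233   7  23 102] [358.8 245.5] [[480.4 -93.2  45. ]]
dark [311 236   7   6  29] [314.1 238.4] [[496.8   7.8  45. ]]
dark [345 237   8   8  46] [348.6 240.5] [[491.8 -70.4  45. ]]
dark [328 238   6   7  27] [330.1 240.9] [[491.  -28.6  45. ]]
```

Both views agree to about 2 mm:

| Item | Centre (mm) | Yaw |
|---|---|---|
| Lower jaw | (505.5, -11.8) | -12.1° |
| Scraper | (453, -317.6) | +11° |
| Upper jaw | (444.4, 284) | +2.4° |

The sizes also match the description. Next is the move arithmetic.

```bash
cat >> h.py <<'E'
def yaw(o=None):
    o=o or status.get_obs(); w,x,y,z=o["tool_rot"]; return np.degrees(np.arctan2(2*(x*y+w*z),1-2*(y*y+z*z)))
def go(x,y,z,yw):
    """world target mm, deg -> tool-frame shift mm, roll rad (from measured pose)"""
    from scipy.spatial.transform import Rotation as Rn
    o=status.get_obs(); q=o["tool_rot"]; R=Rn.from_quat([q[1],q[2],q[3],q[0]]).as_matrix()
    d=R.T@(np.array([x,y,z])-o["eef_pos"]*1000)
    r=-(yw-yaw(o)); r=(r+180)%360-180
    print("shift",np.round(d,1),"roll",round(np.radians(r),4)," t",round(o["t"],2),"pos",np.round(o["eef_pos"]*1000,1),"yaw",round(yaw(o),2),"q",np.round(o["q"],2),"F",np.round(o["contact_force"],1),"w",round(o["gripper_width"],3))
E
python3 - <<'E'
from h import *
go(400,450,250,45); go(530,250,250,11); go(530,-150,250,11); go(453,-317.6,200,11)
E
```

```text
shift [-118.4  230.5   -2.3] roll 0.4516  t 0.15 pos [221.  637.3 247.5] yaw 70.88 q [-1.35  0.48  0.02  1.56 -0.01  1.11 -0.08] F [0.4 0.1 0. ] w 1.001
shift [-264.7  418.8   -2. ] roll 1.045  t 0.15 pos [221.  637.3 247.5] yaw 70.88 q [-1.35  0.48  0.02  1.56 -0.01  1.11 -0.08] F [0.4 0.1 0. ] w 1.001
shift [-642.7  549.9   -1.5] roll 1.045  t 0.15 pos [221.  637.3 247.5] yaw 70.88 q [-1.35  0.48  0.02  1.56 -0.01  1.11 -0.08] F [0.4 0.1 0. ] w 1.001
shift [-826.2  532.    48.8] roll 1.045  t 0.15 pos [221.  637.3 247.5] yaw 70.88 q [-1.35  0.48  0.02  1.56 -0.01  1.11 -0.08] F [0.4 0.1 0. ] w 1.001
```

Request:
arm_command:
  series:
    - [85, [-30, 60, 0], 0.1]
    - [85, [-60, 115, 0], 0.2]
    - [85, [-90, 170, 0], 0.32]
    - [85, [-118, 230, 0], 0.45]
    - [85, [-160, 280, 0], 0.6]
    - [85, [-200, 340, 0], 0.75]
    - [85, [-235, 385, 0], 0.9]
    - [85, [-265, 419, 0], 1.045]
  squeeze: 40

```text
t: 1.15
eef_pos: [0.5311, 0.2482, 0.2483]
tool_rot: [-0.0, 0.996, 0.093, 0.0]
contact_force: [0.6, 0.5, 0.5]
gripper_width: 0.997
```

Run:
```python
from h import *
go(540,0,250,11);go(530,-150,250,11); go(453,-317.6,200,11)
```

```text
shift [-37.4 245.6  -1.8] roll -0.0049  t 1.15 pos [531.1 248.2 248.3] yaw 10.72 q [-0.84  0.34  0.38  1.79 -0.15  1.03 -0.22] F [0.6 0.5 0.5] w 0.997
shift [-75.2 391.1  -1.8] roll -0.0049  t 1.15 pos [531.1 248.2 248.3] yaw 10.72 q [-0.84  0.34  0.38  1.79 -0.15  1.03 -0.22] F [0.6 0.5 0.5] w 0.997
shift [-182.   541.4   48.2] roll -0.0049  t 1.15 pos [531.1 248.2 248.3] yaw 10.72 q [-0.84  0.34  0.38  1.79 -0.15  1.03 -0.22] F [0.6 0.5 0.5] w 0.997
```

Request:
arm_command:
  series:
    - [85, [-10, 60, 0], 0]
    - [85, [-20, 120, 0], 0]
    - [85, [-28, 180, 0], 0]
    - [85, [-37, 240, 0], 0]
    - [85, [-52, 300, 0], 0]
    - [85, [-70, 355, 0], 0]
    - [85, [-95, 405, 0], 0]
    - [85, [-120, 450, 10], 0]

```text
t: 2.15
eef_pos: [0.4979, -0.2167, 0.2387]
tool_rot: [0.0, 0.995, 0.096, 0.001]
contact_force: [0.5, -0.3, -0.1]
gripper_width: 0.996
```

Run:
```python
from h import *
go(453,-317.6,200,11)
```

```text
shift [-63.4  90.5  38.7] roll -0.0006  t 2.15 pos [ 497.9 -216.7  238.7] yaw 10.97 q [-0.17  0.3   0.58  1.91 -0.19  0.98  0.68] F [ 0.5 -0.3 -0.1] w 0.996
```

Request:
arm_command:
  series:
    - [85, [-30, 45, 15], 0]
    - [85, [-63, 90, 38], 0]
    - [85, [-63, 90, 38], 0]

```text
t: 2.52
eef_pos: [0.4492, -0.319, 0.1989]
tool_rot: [0.0, 0.996, 0.091, -0.002]
contact_force: [0.2, 0.8, -0.3]
gripper_width: 0.997
```

Run:
```python
from h import *
go(453,-317.6,51,11)
m=camera_model("wrist"); im=read_camera("wrist"); cv2.imwrite("pics/w1.png",im)
for z in (0.08,): print(proj(m,[[.453,-.3176,z],[.453,-.3176,0.05]]))
```

```text
shift [  4.5  -0.7 147.9] roll -0.0089  t 2.52 pos [ 449.2 -319.   198.9] yaw 10.49 q [ 0.03  0.37  0.59  1.93 -0.26  0.91  0.94] F [ 0.2  0.8 -0.3] w 0.997
[[333.3917151  237.0802042 ]
 [332.66833716 225.43835169]]
```

View pics/w1.png

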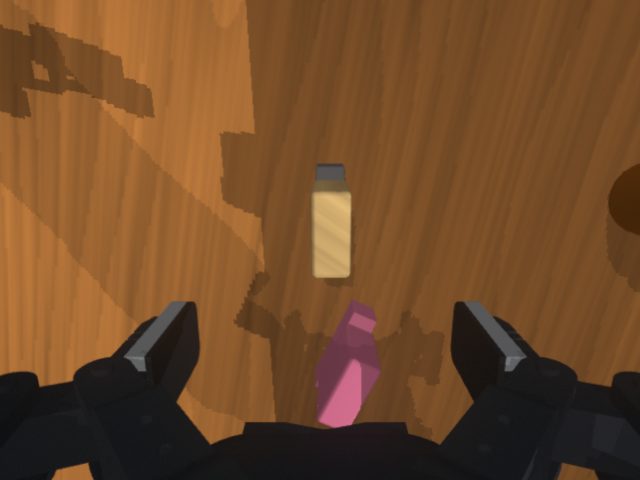

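The wrist view shows the wooden grip at (332,234), within 4 px of the prediction (333,237). I'm descending to it.

Request:
arm_command:
  series:
    - [85, [4, -1, 50], -0.009]
    - [85, [4, -1, 100], -0.009]
    - [85, [4, -1, 135], -0.009]
    - [85, [4, -1, 147], -0.009]
    - [85, [4, -1, 147], -0.009]
    - [85, [4, -1, 147], -0.009]

```text
t: 3.32
eef_pos: [0.4586, -0.3135, 0.0548]
tool_rot: [0.001, 0.995, 0.101, 0.001]
contact_force: [0.1, 0.1, 1.3]
gripper_width: 0.996
```

Run:
```python
from h import *
go(453,-317.6,51,11)
```

```text
shift [-6.3  2.9  3.8] roll 0.0095  t 3.33 pos [ 458.6 -313.5   54.8] yaw 11.54 q [ 0.14  0.59  0.45  2.01 -0.42  0.63  1.08] F [0.1 0.1 1.3] w 0.996
```

Request:
arm_command:
  series:
    - [85, [0, 0, 0], 0]
    - [85, [0, 0, 0], 0]

```text
t: 3.58
eef_pos: [0.4578, -0.3133, 0.0541]
tool_rot: [0.0, 0.995, 0.1, 0.001]
contact_force: [-0.2, -0.4, -1.0]
gripper_width: 0.997
```

Run:
```python
from h import *
go(453,-317.6,51,11)
```

```text
shift [-5.6  3.2  3.1] roll 0.009  t 3.58 pos [ 457.8 -313.3   54.1] yaw 11.52 q [ 0.14  0.59  0.45  2.01 -0.42  0.63  1.08] F [-0.2 -0.4 -1. ] w 0.997
```

Request:
arm_command:
  series:
    - [85, [-5.5, 3, 3], 0.009]
    - [85, [-5.5, 3, 3], 0.009]
    - [60, [-5.5, 3, 3], 0.009]
    - [20, [-5.5, 3, 3], 0.009]
    - [10, [-5.5, 3, 3], 0.009]
    - [10, [-5.5, 3, 3], 0.009]
    - [10, [-5.5, 3, 3], 0.009]
    - [10, [-5.5, 3, 3], 0.009]
  squeeze: 50

```text
t: 4.58
eef_pos: [0.4527, -0.3172, 0.0503]
tool_rot: [-0.0, 0.995, 0.096, 0.0]
contact_force: [0.9, -0.4, 0.9]
gripper_width: 0.277
```

Run:
```python
from h import *
go(453,-317.6,51,11)
```

```text
shift [ 0.2  0.5 -0.7] roll 0.0001  t 4.58 pos [ 452.7 -317.2   50.3] yaw 11.0 q [ 0.15  0.59  0.45  2.02 -0.43  0.62  1.08] F [ 0.9 -0.4  0.9] w 0.277
```

Request:
arm_command:
  series:
    - [10, [0, 0, -30], 0]
    - [10, [0, 0, -70], 0]
    - [10, [0, 0, -110], 0]
    - [10, [0, 0, -110], 0]
    - [10, [0, 0, -110], 0]

```text
t: 5.2
eef_pos: [0.452, -0.3165, 0.1594]
tool_rot: [-0.001, 0.995, 0.096, -0.001]
contact_force: [-0.0, 0.3, -1.4]
gripper_width: 0.277
```

```bash
cat >> h.py <<'E'
JC=np.array([505.5,-11.8]); JY=-12.1
def jaw(x,y,JC=JC,JY=JY):
    a=np.radians(JY); return JC+np.array([np.cos(a)*x-np.sin(a)*y, np.sin(a)*x+np.cos(a)*y])
E
python3 - <<'E'
from h import *
print(jaw(-58,-1))
go(470,-160,160,0); go(*jaw(-58,-1),150,-12.1)
E
```

```text
[448.57895371  -0.61990659]
shift [  47.6 -150.2   -0.5] roll 0.1924  t 5.2 pos [ 452.  -316.5  159.4] yaw 11.02 q [ 0.05  0.43  0.57  1.96 -0.31  0.84  0.98] F [-0.   0.3 -1.4] w 0.277
shift [  57.  -310.7    9.7] roll 0.4035  t 5.2 pos [ 452.  -316.5  159.4] yaw 11.02 q [ 0.05  0.43  0.57  1.96 -0.31  0.84  0.98] F [-0.   0.3 -1.4] w 0.277
```

Request:
arm_command:
  series:
    - [10, [14, -40, 0], 0.05]
    - [10, [28, -85, 0], 0.1]
    - [10, [45, -130, 0], 0.17]
    - [10, [50, -175, 0], 0.24]
    - [10, [53, -220, 0], 0.3]
    - [10, [55, -265, 0], 0.36]
    - [10, [57, -300, 0], 0.403]
    - [10, [57, -310, 0], 0.403]

```text
t: 6.2
eef_pos: [0.4479, 0.0002, 0.1589]
tool_rot: [0.0, 0.995, -0.103, -0.002]
contact_force: [-0.2, 0.3, -1.8]
gripper_width: 0.275
```

Request:
arm_command:
  series:
    - [10, [0, 0, 0], 0]
    - [10, [0, 0, 0], 0]

```text
t: 6.45
eef_pos: [0.4492, -0.0034, 0.16]
tool_rot: [0.0, 0.994, -0.106, -0.0]
contact_force: [0.2, 0.3, -2.3]
gripper_width: 0.277
```

Run:
```python
from h import *
go(*jaw(-58,-1),92,-12.1)
cv2.imwrite("pics/t2.png",cv2.resize(read_camera("top")[180:300,240:400],(800,600),interpolation=2))
cv2.imwrite("pics/w2.png",read_camera("wrist"))
cv2.imwrite("pics/s2.png",read_camera("scene")[130:370,130:450])
```

```text
shift [-1.2 -2.7 68. ] roll -0.0015  t 6.45 pos [449.2  -3.4 160. ] yaw -12.19 q [-0.69  0.26  0.65  2.19 -0.23  0.75 -0.1 ] F [ 0.2  0.3 -2.3] w 0.277
```

View pics/w2.png

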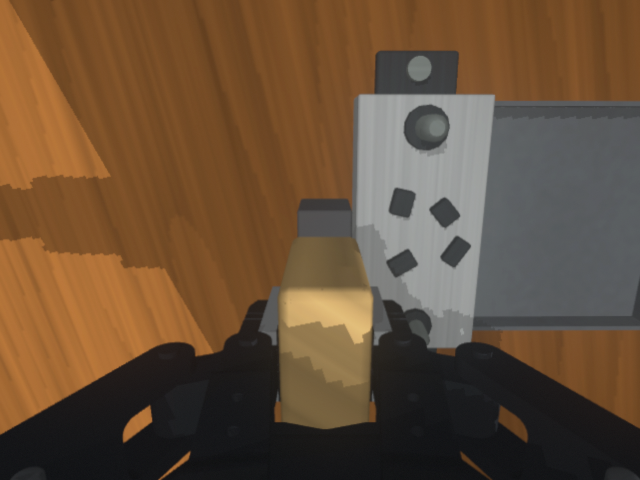

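View pics/s2.png

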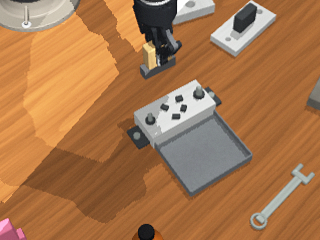

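Run:
```python
from h import *
m=camera_model("wrist"); np.set_printoptions(suppress=True,precision=1)
p=status.get_obs()["eef_pos"]*1000
a=np.radians(-12.2); ex=np.array([np.cos(a),np.sin(a)]); ey=np.array([-np.sin(a),np.cos(a)])
zb=p[2]-50.3
for (x,y,z) in [(-10,36,0),(10,36,0),(-10,36,26),(10,36,26),(-12,27,26),(12,27,26),(-12,27,80),(12,27,80)]:
    X=np.r_[p[:2]+ex*x+ey*y,zb+z]/1000; print((x,y,z),proj(m,X))
# jaw in wrist: predicted
for (x,y,z) in [(38,78,40),(-38,78,40),(0,60,40),(0,60,66),(0,-60,66),(0,-60,40)]:
    print("jaw",(x,y,z),proj(m,np.r_[jaw(x,y),z]/1000))
print("corners meas jaw TL,TR", plane(m,[[357,95],[494,95]],.04)*1000)
print([jaw(-38,78),jaw(38,78)])
```

```text
(-10, 36, 0) [[303.1 197.4]]
(10, 36, 0) [[350.7 197.3]]
(-10, 36, 26) [[299.6 209.5]]
(10, 36, 26) [[355.  209.4]]
(-12, 27, 26) [[294.6 233.6]]
(12, 27, 26) [[360.  233.6]]
(-12, 27, 80) [[279.5 289.1]]
(12, 27, 80) [[377.9 289. ]]
jaw (38, 78, 40) [[497.1  94.5]]
jaw (-38, 78, 40) [[359.8  94.7]]
jaw (0, 60, 40) [[426.6 128.2]]
jaw (0, 60, 66) [[438.6 128.7]]
jaw (0, -60, 66) [[424.7 343.2]]
jaw (0, -60, 40) [[415.4 322.8]]
corners meas jaw TL,TR [[483.2  72.6  40. ]
 [557.3  56.6  40. ]]
[array([484.7,  72.4]), array([559. ,  56.5])]
```

The wrist view agrees with the model: the predicted jaw corners (497,95) and (360,95) are within 3 px of the seen (494,95) and (357,95), and the scraper is within about 1 mm. I'm lowering behind the face.

Request:
arm_command:
  series:
    - [10, [-1, -2.5, 25], 0]
    - [10, [-1, -2.5, 50], 0]
    - [10, [-1, -2.5, 68], 0]
    - [10, [-1, -2.5, 68], 0]
    - [10, [-1, -2.5, 68], 0]
    - [10, [-1, -2.5, 68], 0]

```text
t: 7.35
eef_pos: [0.4495, 0.0006, 0.0931]
tool_rot: [-0.0, 0.994, -0.105, 0.001]
contact_force: [-0.5, -0.5, -1.6]
gripper_width: 0.279
```

Run:
```python
from h import *
go(*jaw(-58,-1),91.5,-12.1); go(*jaw(52,-1),91.5,-12.1)
```

```text
shift [-0.7  1.4  1.6] roll -0.0001  t 7.35 pos [449.5   0.6  93.1] yaw -12.1 q [-0.61  0.39  0.56  2.24 -0.37  0.6   0.02] F [-0.5 -0.5 -1.6] w 0.279
shift [109.3   1.4   1.7] roll -0.0001  t 7.35 pos [449.5   0.6  93.1] yaw -12.1 q [-0.61  0.39  0.56  2.24 -0.37  0.6   0.02] F [-0.5 -0.5 -1.6] w 0.279
```

Request:
arm_command:
  series:
    - [10, [8, 1, 1.5], 0]
    - [10, [20, 1, 1.5], 0]
    - [10, [34, 1, 1.5], 0]
    - [10, [48, 1, 1.5], 0]
    - [10, [62, 1, 1.5], 0]
    - [10, [76, 1, 1.5], 0]
    - [10, [90, 1, 1.5], 0]
    - [10, [102, 1, 1.5], 0]

```text
t: 8.35
eef_pos: [0.5494, -0.0219, 0.0908]
tool_rot: [0.0, 0.994, -0.105, 0.0]
contact_force: [-0.2, 0.5, -2.0]
gripper_width: 0.277
```

Request:
arm_command:
  series:
    - [10, [8, 0, 0], 0]
    - [10, [10, 0, 0], 0]
    - [10, [10, 0, 0], 0]

```text
t: 8.72
eef_pos: [0.5579, -0.0237, 0.0907]
tool_rot: [-0.0, 0.994, -0.105, -0.0]
contact_force: [0.6, -0.7, -1.8]
gripper_width: 0.273
```

Run:
```python
from h import *
go(*jaw(52,-1),160,-12.1)
cv2.imwrite("pics/s3.png",cv2.resize(read_camera("scene")[180:340,240:400],(800,800))[:600])
```

```text
shift [ -1.8   0.3 -69.3] roll 0.0002  t 8.72 pos [557.9 -23.7  90.7] yaw -12.09 q [-0.48  0.55  0.53  1.99 -0.41  0.71  0.1 ] F [ 0.6 -0.7 -1.8] w 0.273
```

View pics/s3.png

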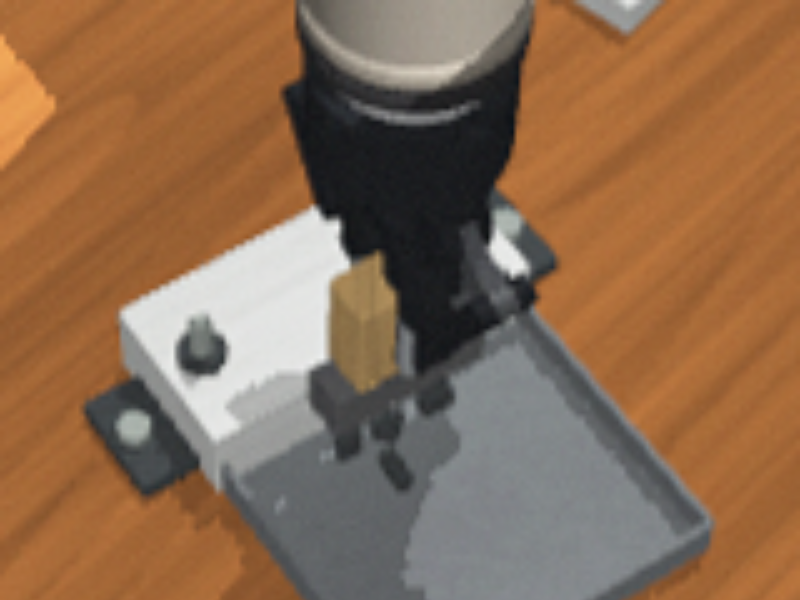

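Four chips lie in the tray just in front of the scraper, at about (345,440), (388,425), (395,470) and (435,395) in the crop. I'm lifting straight up and setting the scraper down at about (460,-250).

Request:
arm_command:
  series:
    - [10, [0, 0, -25], 0]
    - [10, [0, 0, -55], 0]
    - [10, [-5, 20, -80], 0]
    - [10, [-25, 70, -80], 0]
    - [10, [-40, 120, -80], 0]
    - [10, [-48, 170, -80], 0]
    - [10, [-48, 215, -80], 0]
    - [10, [-48, 240, -80], 0]

```text
t: 9.78
eef_pos: [0.4594, -0.2506, 0.171]
tool_rot: [0.0, 0.994, -0.107, 0.0]
contact_force: [0.8, -0.8, -1.9]
gripper_width: 0.274
```

Request:
arm_command:
  series:
    - [10, [0, 0, 0], 0]
    - [10, [0, 0, 0], 0]

```text
t: 10.02
eef_pos: [0.461, -0.2474, 0.1706]
tool_rot: [-0.0, 0.994, -0.105, -0.0]
contact_force: [-0.3, 0.1, -2.3]
gripper_width: 0.278
```

Run:
```python
from h import *
go(460,-250,51,-12.1)
im=read_camera("top"); cv2.imwrite("pics/t3f.png",im)
crop(im,280,150,480,300,4,"pics/t3.png")
```

```text
shift [ -0.3   2.9 119.6] roll 0.0009  t 10.03 pos [ 461.  -247.4  170.6] yaw -12.05 q [-0.16  0.38  0.66  2.03 -0.31  0.84  0.47] F [-0.3  0.1 -2.3] w 0.278
```

View pics/t3.png

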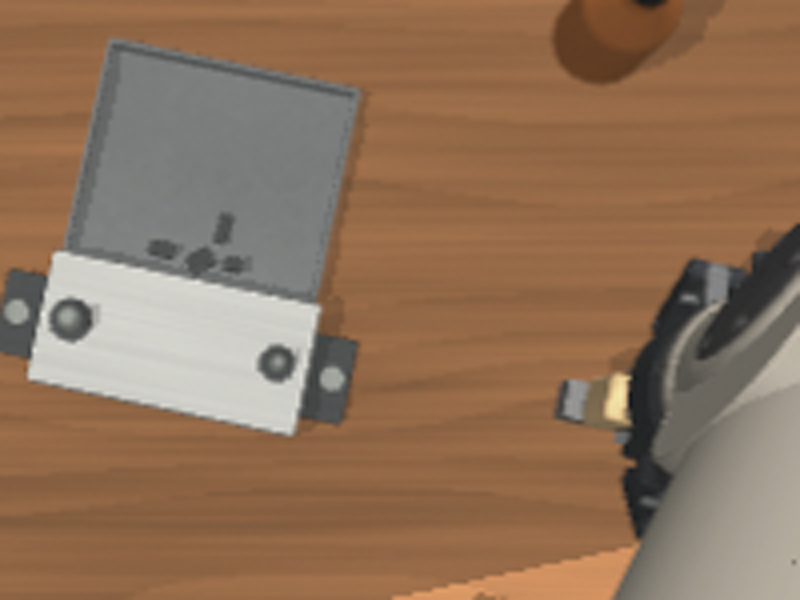

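The face is clear, and all four chips are in the tray at crop (162,248), (201,258), (225,227) and (236,264). I'm placing the scraper.

Request:
arm_command:
  series:
    - [10, [0, 0, 50], 0]
    - [10, [0, 0, 90], 0]
    - [10, [0, 0, 112], 0]
    - [10, [0, 0, 119], 0]
    - [10, [0, 0, 119.5], 0]
    - [10, [0, 0, 119.5], 0]

```text
t: 10.82
eef_pos: [0.4618, -0.2484, 0.0522]
tool_rot: [0.0, 0.994, -0.105, 0.001]
contact_force: [1.2, -0.7, -2.4]
gripper_width: 0.273
```

Run:
```python
from h import *
go(460,-250,50.3,-12.1)
```

```text
shift [-1.4  1.9  1.9] roll 0.0007  t 10.82 pos [ 461.8 -248.4   52.2] yaw -12.06 q [-0.03  0.57  0.52  2.09 -0.49  0.6   0.62] F [ 1.2 -0.7 -2.4] w 0.273
```

Request:
arm_command:
  series:
    - [10, [0, 0, 1], 0]
    - [10, [0, 0, 1.5], 0]
    - [10, [0, 0, 1.5], 0]
    - [30, [0, 0, 1.5], 0]
    - [60, [0, 0, 1.5], 0]
    - [85, [0, 0, 1.5], 0]
    - [85, [0, 0, 1.5], 0]

```text
t: 11.7
eef_pos: [0.461, -0.2484, 0.0497]
tool_rot: [0.0, 0.994, -0.105, -0.0]
contact_force: [-0.3, 0.5, 0.7]
gripper_width: 0.965
```

Run:
```python
from h import *
go(460,-250,190,-12.1)
```

```text
shift [  -0.6    1.7 -140.3] roll 0.0001  t 11.7 pos [ 461.  -248.4   49.7] yaw -12.1 q [-0.02  0.57  0.51  2.09 -0.49  0.6   0.62] F [-0.3  0.5  0.7] w 0.965
```

Request:
arm_command:
  series:
    - [85, [0, 0, -40], 0]
    - [85, [0, 0, -90], 0]
    - [85, [0, 0, -140], 0]
    - [85, [0, 0, -150], 0]

```text
t: 12.2
eef_pos: [0.4625, -0.2493, 0.2028]
tool_rot: [0.0, 0.994, -0.105, 0.003]
contact_force: [-0.1, 0.6, -0.2]
gripper_width: 0.992
```

Run:
```python
from h import *
go(490,-100,200,-12.1); go(490,100,200,2.4); go(444.4,284,200,2.4)
```

```text
shift [  -4.4 -151.8    2.7] roll -0.0  t 12.2 pos [ 462.5 -249.3  202.8] yaw -12.1 q [-0.2   0.34  0.71  2.   -0.28  0.9   0.45] F [-0.1  0.6 -0.2] w 0.992
shift [ -46.3 -347.3    2.5] roll -0.2531  t 12.2 pos [ 462.5 -249.3  202.8] yaw -12.1 q [-0.2   0.34  0.71  2.   -0.28  0.9   0.45] F [-0.1  0.6 -0.2] w 0.992
shift [-129.5 -517.7    2. ] roll -0.2531  t 12.2 pos [ 462.5 -249.3  202.8] yaw -12.1 q [-0.2   0.34  0.71  2.   -0.28  0.9   0.45] F [-0.1  0.6 -0.2] w 0.992
```

Request:
arm_command:
  series:
    - [85, [-2, -50, 0], 0]
    - [85, [-3, -110, 0], 0]
    - [85, [-5, -170, 0], -0.05]
    - [85, [-18, -230, 0], -0.1]
    - [85, [-32, -290, 0], -0.15]
    - [85, [-46, -347, 0], -0.2]
    - [85, [-72, -402, 0], -0.253]
    - [85, [-100, -455, 0], -0.253]

```text
t: 13.2
eef_pos: [0.4574, 0.2192, 0.1989]
tool_rot: [0.0, 1.0, 0.021, -0.0]
contact_force: [0.6, -0.1, -0.2]
gripper_width: 0.995
```

Run:
```python
from h import *
go(444.4,284,170,2.4)
```

```text
shift [-10.2 -65.3  28.9] roll 0.0008  t 13.2 pos [457.4 219.2 198.9] yaw 2.45 q [-0.99  0.28  0.5   2.03 -0.17  0.88 -0.35] F [ 0.6 -0.1 -0.2] w 0.995
```

Request:
arm_command:
  series:
    - [85, [-5, -35, 10], 0]
    - [85, [-10, -62, 25], 0]
    - [85, [-10, -62, 25], 0]
    - [85, [-10, -62, 25], 0]
    - [85, [-10, -62, 25], 0]

```text
t: 13.82
eef_pos: [0.4467, 0.2773, 0.175]
tool_rot: [0.0, 1.0, 0.02, 0.0]
contact_force: [-0.1, 0.2, 0.0]
gripper_width: 0.993
```

Run:
```python
from h import *
go(444.4,284,41,2.4)
m=camera_model("wrist"); im=read_camera("wrist"); cv2.imwrite("pics/w4.png",im)
np.set_printoptions(suppress=True,precision=1)
U=np.array([444.4,284]);
for (x,y,z) in [(38,78,18),(-38,78,18),(0,60,18),(0,-60,18),(12,30,64),(-12,30,64),(12,-30,64),(-12,-30,64)]:
    print((x,y,z),proj(m,np.r_[jaw(x,y,U,2.4),z]/1000))
```

```text
shift [ -2.   -6.8 134. ] roll -0.0028  t 13.82 pos [446.7 277.3 175. ] yaw 2.24 q [-1.06  0.34  0.47  2.01 -0.21  0.84 -0.43] F [-0.1  0.2  0. ] w 0.993
(38, 78, 18) [[382.2  93.1]]
(-38, 78, 18) [[262.3  93.5]]
(0, 60, 18) [[322.4 122.7]]
(0, -60, 18) [[323.3 295.9]]
(12, 30, 64) [[343.8 178.1]]
(-12, 30, 64) [[300.8 178.3]]
(12, -30, 64) [[343.  279.2]]
(-12, -30, 64) [[302.7 279.4]]
```

View pics/w4.png

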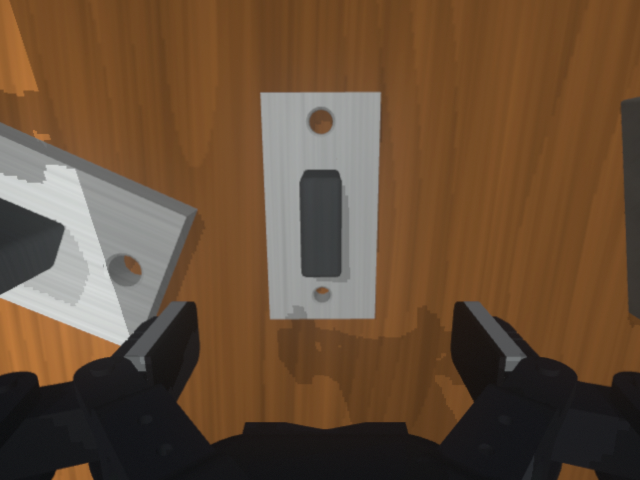

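The wrist view shows the plate with its thick hole at (320,121), thin hole at (322,294) and grip at (321,223), all within about 2 px of prediction. I'll refine the plate pose from this picture.

Run:
```python
from h import *
np.set_printoptions(suppress=True,precision=2)
m=camera_model("wrist"); im=cv2.imread("pics/w4.png"); hsv=cv2.cvtColor(im,cv2.COLOR_BGR2HSV)
w=((hsv[...,1]<70)&(hsv[...,2]>95)).astype(np.uint8)*255
w=cv2.morphologyEx(w,cv2.MORPH_CLOSE,np.ones((3,3)))
print(fitrect(m,roi(w,240,80,400,330),.018))
for x0,y0,x1,y1 in [(300,100,342,142),(305,280,340,308)]:
    h=cv2.bitwise_not(roi(w,x0,y0,x1,y1)); h=roi(h,x0,y0,x1,y1)
    n,l,s,c=cv2.connectedComponentsWithStats(h)
    i=1+s[1:,4].argmax(); print(s[i],c[i],plane(m,c[i],.018)*1000, np.sqrt(s[i,4]*4/np.pi))
go(444.4,284,41,2.4)
```

```text
[443.2 284.7 157.1  76.8   2.5]
[310 110  22  24 424] [320.62 121.41] [[440.64 344.99  18.  ]] 23.23474912642073
[317 288  11   6  56] [321.88 290.36] [[445.74 228.52  18.  ]] 8.444016491289505
shift [ -2.   -6.4 134.1] roll -0.0024  t 13.88 pos [446.6 277.6 175.1] yaw 2.26 q [-1.06  0.34  0.47  2.01 -0.21  0.84 -0.43] F [-0.5 -0.7 -0. ] w 0.995
```

Request:
arm_command:
  series:
    - [85, [-3, -7, 40], -0.004]
    - [85, [-3, -7, 80], -0.004]
    - [85, [-3, -7, 115], -0.004]
    - [85, [-3, -7, 130], -0.004]
    - [85, [-3, -7, 132], -0.004]
    - [85, [-3, -7, 132], -0.004]
    - [85, [-3, -7, 132], -0.004]

```text
t: 14.75
eef_pos: [0.4434, 0.2864, 0.044]
tool_rot: [-0.001, 1.0, 0.023, 0.001]
contact_force: [0.1, 0.4, -0.2]
gripper_width: 0.993
```

Run:
```python
from h import *
go(443.5,284.7,42,2.5)
```

```text
shift [0.1 1.7 2. ] roll 0.0023  t 14.75 pos [443.4 286.4  44. ] yaw 2.63 q [-0.97  0.56  0.35  2.07 -0.35  0.56 -0.32] F [ 0.1  0.4 -0.2] w 0.993
```

Request:
arm_command:
  series:
    - [85, [0, 1.7, 2], 0.002]
    - [85, [0, 1.7, 2], 0.002]
    - [60, [0, 1.7, 2], 0.002]
    - [20, [0, 1.7, 2], 0.002]
    - [10, [0, 1.7, 2], 0.002]
    - [10, [0, 1.7, 2], 0.002]
    - [10, [0, 1.7, 2], 0.002]
    - [10, [0, 1.7, 2], 0.002]
  squeeze: 80

```text
t: 15.75
eef_pos: [0.4431, 0.2843, 0.041]
tool_rot: [-0.0, 1.0, 0.022, 0.0]
contact_force: [0.7, 0.7, 4.6]
gripper_width: 0.272
```

Run:
```python
from h import *
for i in range(3):
  go(443.5,284.7,42,2.5); read_camera("wrist")
```

```text
shift [ 0.4 -0.4 -1. ] roll 0.0002  t 15.75 pos [443.1 284.3  41. ] yaw 2.51 q [-0.97  0.56  0.35  2.08 -0.35  0.56 -0.32] F [0.7 0.7 4.6] w 0.272
shift [ 0.4 -0.4 -1. ] roll 0.0002  t 15.8 pos [443.1 284.3  41. ] yaw 2.51 q [-0.97  0.56  0.35  2.08 -0.35  0.56 -0.32] F [ 1.  -0.1  4.1] w 0.272
shift [ 0.4 -0.4 -0.9] roll 0.0002  t 15.85 pos [443.2 284.3  41.1] yaw 2.51 q [-0.97  0.56  0.35  2.08 -0.35  0.56 -0.32] F [0.7 0.5 4.3] w 0.27
```

Request:
arm_command:
  series:
    - [10, [0, 0, -20], 0]
    - [10, [0, 0, -60], 0]
    - [10, [0, 0, -100], 0]
    - [10, [0, 0, -140], 0]
    - [10, [0, 0, -140], 0]

```text
t: 16.52
eef_pos: [0.4432, 0.2848, 0.1823]
tool_rot: [-0.001, 1.0, 0.022, 0.001]
contact_force: [0.3, -0.9, -4.7]
gripper_width: 0.27
```

Run:
```python
from h import *
print(jaw(85,0))
go(*jaw(85,0),180,-12.1)
```

```text
[588.61157512 -29.61757785]
shift [131.3 320.5   1.8] roll 0.2555  t 16.52 pos [443.2 284.8 182.3] yaw 2.54 q [-1.08  0.33  0.48  2.   -0.21  0.85 -0.44] F [ 0.3 -0.9 -4.7] w 0.27
```

Request:
arm_command:
  series:
    - [10, [15, 35, 0], 0.03]
    - [10, [34, 82, 0], 0.06]
    - [10, [53, 130, 0], 0.1]
    - [10, [73, 178, 0], 0.14]
    - [10, [93, 226, 0], 0.18]
    - [10, [110, 268, 0], 0.22]
    - [10, [124, 302, 0], 0.255]
    - [10, [131, 320, 0], 0.255]

```text
t: 17.52
eef_pos: [0.5864, -0.0319, 0.1783]
tool_rot: [0.001, 0.994, -0.106, -0.002]
contact_force: [-0.4, 0.5, -5.1]
gripper_width: 0.272
```

Request:
arm_command:
  series:
    - [10, [0, 0, 20], 0]
    - [10, [0, 0, 25], 0]
    - [10, [0, 0, 25], 0]
    - [10, [0, 0, 25], 0]

```text
t: 18.02
eef_pos: [0.5878, -0.0292, 0.1561]
tool_rot: [-0.0, 0.994, -0.105, 0.0]
contact_force: [-0.2, 0.4, -5.8]
gripper_width: 0.274
```

Run:
```python
from h import *
go(*jaw(0,0),150,-12.1)
cv2.imwrite("pics/w5.png",read_camera("wrist"))
cv2.imwrite("pics/s5.png",read_camera("scene")[100:400,100:500])
```

```text
shift [-84.1   0.2   6.1] roll 0.0012  t 18.02 pos [587.8 -29.2 156.1] yaw -12.03 q [-0.49  0.49  0.58  1.88 -0.35  0.87  0.05] F [-0.2  0.4 -5.8] w 0.274
```

View pics/w5.png

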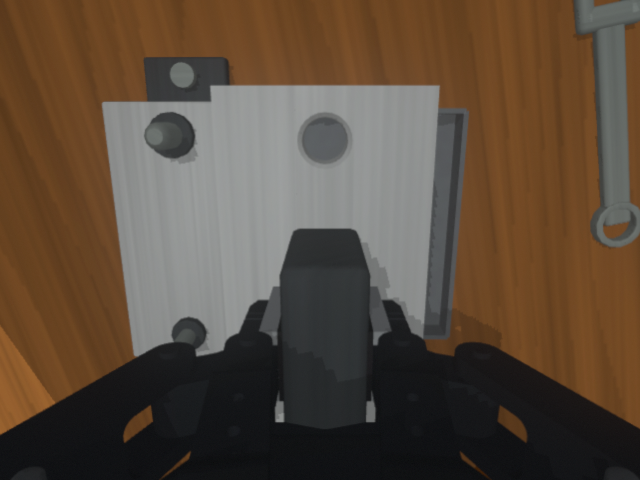

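View pics/s5.png

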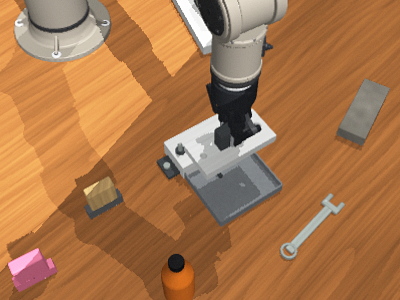

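The wrist view shows the held plate's thick hole at (325,139), the thick pin and collar at (169,135), and the thin pin and collar at (189,333). The scene view shows the scraper standing clear. I'll measure both in this one picture so their offset is relative.

Run:
```python
from h import *
im=cv2.imread("pics/w5.png")
a=cv2.resize(im[100:170,130:230],None,fx=4,fy=4,interpolation=2)
b=cv2.resize(im[100:170,275:375],None,fx=4,fy=4,interpolation=2)
c=cv2.resize(im[300:370,150:250],None,fx=4,fy=4,interpolation=2)
o=np.vstack([np.hstack([a,b]),np.hstack([c,np.zeros_like(c)])]); print(o.shape)
cv2.imwrite("pics/w5c.png",o)
m=camera_model("wrist");np.set_printoptions(suppress=True,precision=1)
for n,p in [("thick foot45",(0,60,45)),("thick tip",(0,60,66)),("thin45",(0,-60,45)),("thin tip",(0,-60,66)),("TLcorner",(-38,78,40))]:
    print(n,proj(m,np.r_[jaw(p[0],p[1]),p[2]]/1000))
P=status.get_obs()["eef_pos"]*1000
print("hole top",proj(m,np.r_[jaw(0,60,P[:2],-12.05),P[2]-23]/1000),"hole bot",proj(m,np.r_[jaw(0,60,P[:2],-12.05),P[2]-41]/1000))
print("plate far corners",[proj(m,np.r_[jaw(x,78,P[:2],-12.05),P[2]-23]/1000) for x in(-38,38)])
```

```text
(560, 800, 3)
thick foot45 [[171.6 135.3]]
thick tip [[157.  136.5]]
thin45 [[189.7 334.9]]
thin tip [[178.5 352.5]]
TLcorner [[102.4 101.4]]
hole top [[327.3 141.8]] hole bot [[327.  139.9]]
plate far corners [array([[213.3,  86.7]]), array([[441.3,  86.5]])]
```

View pics/w5c.png

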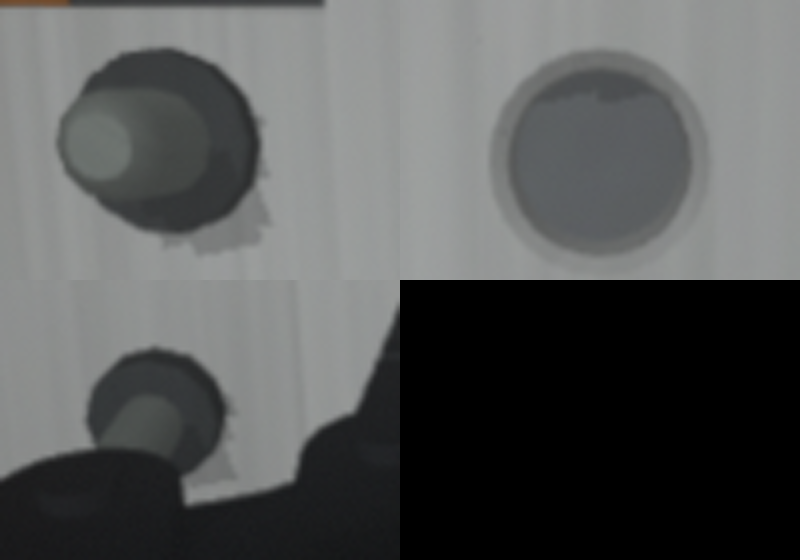

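Relative to the model, the pins sit about -1.2 mm and the held hole about -0.8 mm in jaw x. In y the hole is about +0.5 mm. So I correct by (-0.4, -0.5) mm in jaw axes and move over the pins, still high.

Request:
arm_command:
  series:
    - [10, [-15, 0.7, 0], 0.001]
    - [10, [-38, 0.7, 0], 0.001]
    - [10, [-62, 0.7, 0], 0.001]
    - [10, [-78, 0.7, 10], 0.001]
    - [10, [-84.5, 0.7, 25], 0.001]
    - [10, [-84.5, 0.7, 35], 0.001]
    - [10, [-84.5, 0.7, 40], 0.001]
    - [10, [-84.5, 0.7, 40], 0.001]

```text
t: 19.12
eef_pos: [0.5052, -0.0131, 0.1154]
tool_rot: [0.0, 0.994, -0.106, -0.0]
contact_force: [0.4, 0.4, -4.9]
gripper_width: 0.271
```

Request:
arm_command:
  series:
    - [10, [0, 0, 0], 0]
    - [10, [0, 0, 0], 0]

```text
t: 19.38
eef_pos: [0.5052, -0.0129, 0.1161]
tool_rot: [-0.0, 0.994, -0.106, 0.0]
contact_force: [1.1, -0.1, -4.9]
gripper_width: 0.268
```

Run:
```python
from h import *
go(*jaw(-.4,-.5),116,-12.1)
for i in range(3): status.get_obs()
cv2.imwrite("pics/w6.png",read_camera("wrist"))
im=read_camera("scene"); crop(im,240,180,400,300,5,"pics/s6.png")
go(*jaw(-.4,-.5),110,-12.1)
m=camera_model("wrist");np.set_printoptions(suppress=True,precision=1)
print("pin tip",proj(m,np.r_[jaw(0,60),66]/1000), proj(m,np.r_[jaw(-1.2,60),66]/1000))
P=status.get_obs()["eef_pos"]*1000
print("hole top",proj(m,np.r_[jaw(0,60,P[:2],-12.1),P[2]-23]/1000))
```

```text
shift [-0.4 -0.6  0.1] roll -0.0009  t 19.38 pos [505.2 -12.9 116.1] yaw -12.15 q [-0.55  0.43  0.57  2.1  -0.35  0.7   0.03] F [ 1.1 -0.1 -4.9] w 0.268
shift [-0.2 -0.5  6. ] roll -0.0009  t 19.48 pos [505.1 -12.8 116. ] yaw -12.15 q [-0.55  0.43  0.57  2.1  -0.35  0.7   0.03] F [ 0.2 -0.1 -4.6] w 0.27
pin tip [[327.2 136.3]] [[324.3 136.3]]
hole top [[327.2 141.7]]
```

View pics/w6.png

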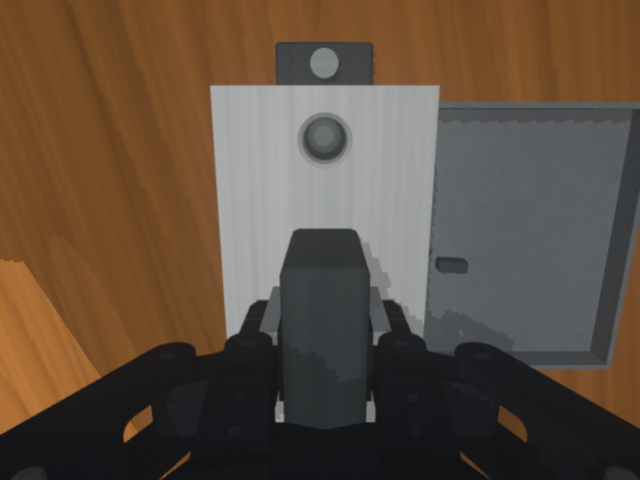

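View pics/s6.png

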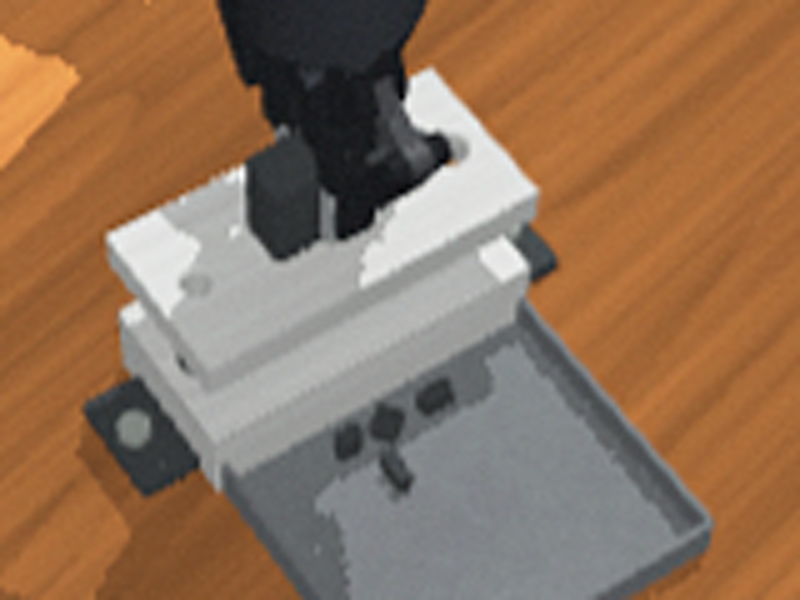

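The pin is visible through the hole at about (324,136). I'll enlarge it.

Run:
```python
from h import *
im=cv2.imread("pics/w6.png"); g=cv2.convertScaleAbs(im[105:175,285:365],alpha=1.5)
cv2.imwrite("pics/w6c.png",cv2.resize(g,None,fx=8,fy=8,interpolation=2))
```

```text
(no output)
```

View pics/w6c.png

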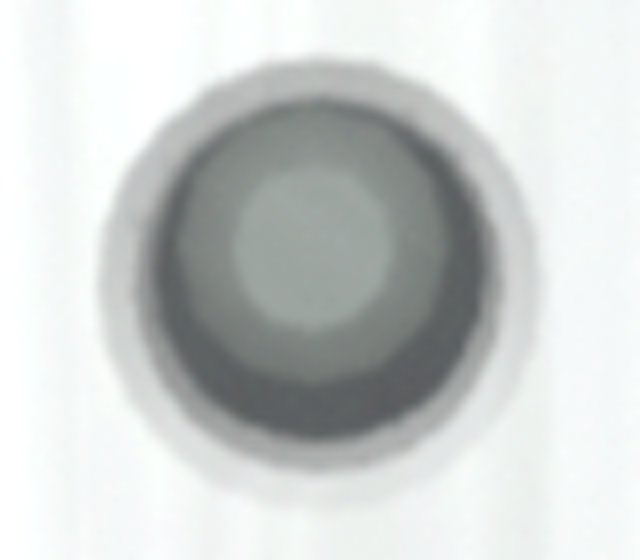

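The pin tip is at (323.9,136.0) against the hole at (325,140.6). After parallax, the pin is about -0.4 mm in x and +0.7 mm in y from the hole, which agrees with the model residual. I'm correcting and going down slowly.

Request:
arm_command:
  series:
    - [10, [-0.4, -0.7, 0], 0.001]
    - [10, [-0.4, -0.7, 3], 0.001]
    - [10, [-0.4, -0.7, 6], 0.001]
    - [10, [-0.4, -0.7, 9], 0.001]
    - [10, [-0.4, -0.7, 12], 0.001]
    - [10, [-0.4, -0.7, 14], 0.001]
    - [10, [-0.4, -0.7, 14], 0.001]
    - [10, [-0.4, -0.7, 14], 0.001]

```text
t: 20.48
eef_pos: [0.5047, -0.0121, 0.1018]
tool_rot: [0.0, 0.994, -0.106, 0.0]
contact_force: [0.6, -0.1, -4.1]
gripper_width: 0.272
```

Run:
```python
from h import *
for i in range(3):
  go(*jaw(-.4,-.5),81,-12.1); im=read_camera("scene")
crop(im,240,180,400,300,5,"pics/s7.png")
print(status.get_obs()["torque"])
im=read_camera("wrist")
g=cv2.convertScaleAbs(im[105:175,285:365],alpha=1.5)
cv2.imwrite("pics/w7c.png",cv2.resize(g,None,fx=6,fy=6,interpolation=2))
```

```text
shift [ 0.3  0.1 20.8] roll -0.0019  t 20.48 pos [504.7 -12.1 101.8] yaw -12.21 q [-0.54  0.45  0.55  2.11 -0.38  0.67  0.05] F [ 0.6 -0.1 -4.1] w 0.272
shift [ 0.3  0.1 20.9] roll -0.0019  t 20.52 pos [504.7 -12.  101.9] yaw -12.21 q [-0.54  0.45  0.55  2.11 -0.38  0.67  0.05] F [ 0.3 -0.1 -4.5] w 0.271
shift [ 0.3  0.1 20.9] roll -0.0018  t 20.57 pos [504.7 -12.  101.9] yaw -12.2 q [-0.54  0.45  0.55  2.11 -0.38  0.67  0.05] F [-0.7 -0.6 -5.3] w 0.267
[0.01838892 0.02973313 0.01503584]
```

View pics/s7.png

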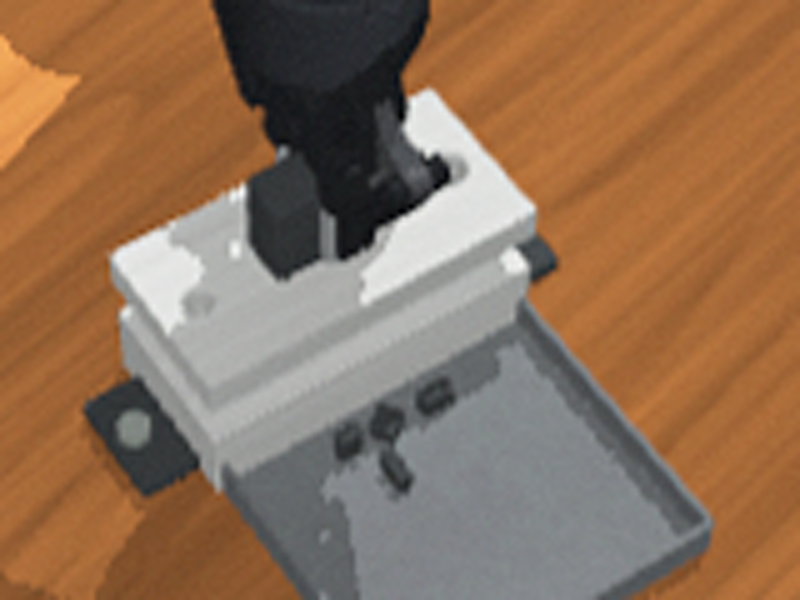

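View pics/w7c.png

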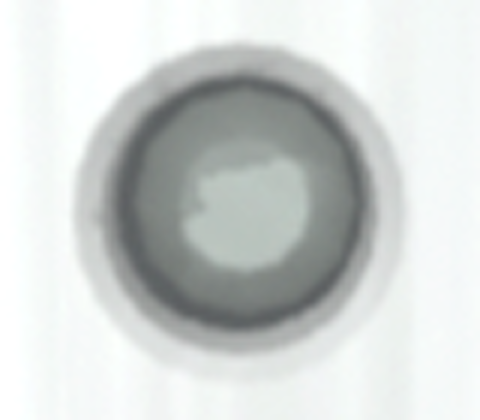

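The pin sits concentric in the hole. The underside is about 61 mm up, some 5 mm past the tip, with no side force. Continuing down.

Request:
arm_command:
  series:
    - [10, [0, 0, 3], 0]
    - [10, [0, 0, 6], 0]
    - [10, [0, 0, 9], 0]
    - [10, [0, 0, 12], 0]
    - [10, [0, 0, 14], 0]
    - [10, [0, 0, 16], 0]
    - [10, [0, 0, 17], 0]
    - [10, [0, 0, 17], 0]

```text
t: 21.68
eef_pos: [0.5047, -0.012, 0.0852]
tool_rot: [-0.0, 0.994, -0.106, 0.0]
contact_force: [-3.1, 0.8, 5.2]
gripper_width: 0.271
```

Run:
```python
from h import *
for i in range(2): go(*jaw(-.4,-.5),81,-12.1); read_camera("top")
print(status.get_obs()["torque"])
```

```text
shift [0.4 0.1 4.2] roll -0.002  t 21.68 pos [504.7 -12.   85.2] yaw -12.21 q [-0.52  0.48  0.53  2.12 -0.4   0.64  0.07] F [-3.1  0.8  5.2] w 0.271
shift [0.4 0.1 4.2] roll -0.002  t 21.73 pos [504.7 -12.1  85.2] yaw -12.21 q [-0.52  0.48  0.53  2.12 -0.4   0.64  0.07] F [-2.5  1.3  5. ] w 0.267
[ 5.04414596e-02  7.04430720e-01 -4.14884692e-04]
```

The collars are touched: Fz changed by +10 N, as expected. There is a small side force of -3 N in x, so I ease -0.4 mm in x and press.

Request:
arm_command:
  series:
    - [10, [-0.4, 0, 0], 0.002]
    - [10, [-0.4, 0, 1], 0.002]
    - [10, [-0.4, 0, 2], 0.002]
    - [10, [-0.4, 0, 3], 0.002]
    - [10, [-0.4, 0, 4], 0.002]
    - [10, [-0.4, 0, 5], 0.002]
    - [10, [-0.4, 0, 5], 0.002]
    - [10, [-0.4, 0, 5], 0.002]

```text
t: 22.78
eef_pos: [0.5046, -0.012, 0.081]
tool_rot: [-0.001, 0.994, -0.107, 0.0]
contact_force: [-5.7, 0.7, 15.6]
gripper_width: 0.272
```

Run:
```python
from h import *
for i in range(2): go(*jaw(-.4,-.5),81,-12.1); read_camera("top")
print(status.get_obs()["torque"])
```

```text
shift [0.4 0.1 0. ] roll -0.0037  t 22.77 pos [504.6 -12.   81. ] yaw -12.31 q [-0.51  0.49  0.52  2.12 -0.41  0.63  0.08] F [-5.7  0.7 15.6] w 0.272
shift [0.4 0.1 0. ] roll -0.0036  t 22.82 pos [504.6 -12.   81. ] yaw -12.31 q [-0.51  0.49  0.52  2.12 -0.41  0.63  0.08] F [-5.9 -0.2 14.4] w 0.271
[0.03436181 1.23254239 0.14790949]
```

Fz is 15 N at TCP 81.0, which puts the underside at 40.0, on the face. About 10.6 N is needed there. I now trim the yaw and the side load and add press margin.

Request:
arm_command:
  series:
    - [10, [-0.5, 0, 0], -0.004]
    - [10, [-0.5, 0, 1], -0.004]
    - [10, [-0.5, 0, 2], -0.004]
    - [10, [-0.5, 0, 2], -0.004]
    - [10, [-0.5, 0, 2], -0.004]

```text
t: 23.5
eef_pos: [0.5046, -0.012, 0.0809]
tool_rot: [-0.001, 0.994, -0.106, 0.001]
contact_force: [-13.3, 1.2, 41.1]
gripper_width: 0.273
```

Run:
```python
from h import *
for i in range(2): go(*jaw(-.4,-.5),81,-12.1); read_camera("top")
print(status.get_obs()["torque"])
```

```text
shift [ 0.4  0.1 -0.1] roll -0.0009  t 23.5 pos [504.6 -12.   80.9] yaw -12.15 q [-0.51  0.49  0.52  2.12 -0.41  0.63  0.08] F [-13.3   1.2  41.1] w 0.273
shift [ 0.4  0.1 -0. ] roll -0.001  t 23.55 pos [504.7 -12.   81. ] yaw -12.16 q [-0.51  0.49  0.52  2.12 -0.41  0.63  0.08] F [-13.1   2.3  42.1] w 0.27
[-0.0189252   2.8426234  -0.01424237]
```

There is a hard stop at 81.0 with 42 N, so the jaws are fully shut. I'm backing off to a moderate press.

Request:
arm_command:
  series:
    - [10, [-0.3, 0, -0.6], 0]
    - [10, [-0.3, 0, -1.1], 0]
    - [10, [-0.3, 0, -1.1], 0]
    - [10, [-0.3, 0, -1.1], 0]

```text
t: 24.1
eef_pos: [0.5046, -0.012, 0.081]
tool_rot: [-0.001, 0.994, -0.106, 0.001]
contact_force: [-6.6, 1.0, 24.1]
gripper_width: 0.267
```

Run:
```python
from h import *
go(*jaw(-.4,-.5),81,-12.1)
im=read_camera("scene"); a=cv2.resize(im[180:300,240:400],(640,480),interpolation=2); cv2.imwrite("pics/s8.png",a); cv2.imwrite("pics/s8f.png",im)
t=read_camera("top"); cv2.imwrite("pics/t8.png",t)
go(*jaw(-.4,-.5),81,-12.1)
```

```text
shift [0.4 0.1 0. ] roll -0.0007  t 24.1 pos [504.6 -12.   81. ] yaw -12.14 q [-0.51  0.49  0.52  2.12 -0.41  0.63  0.08] F [-6.6  1.  24.1] w 0.267
shift [0.4 0.1 0. ] roll -0.0008  t 24.2 pos [504.6 -12.   81. ] yaw -12.15 q [-0.51  0.49  0.52  2.12 -0.41  0.63  0.08] F [-5.9  0.1 24.8] w 0.269
```

View pics/s8.png

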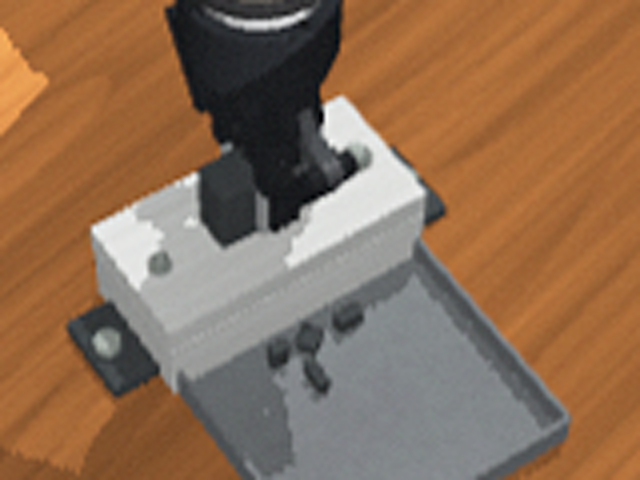

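View pics/s8f.png

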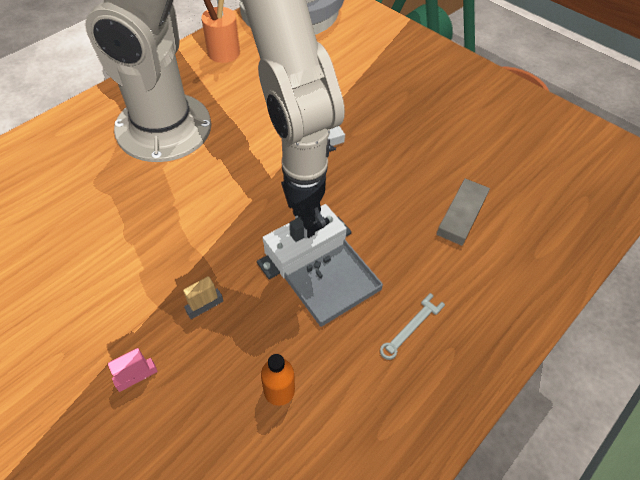

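The jaws are closed with no gap and both pins show through the plate, at crop (160,263) and (358,157). All four chips are in the tray, the scraper stands clear at (202,297), and the bystanders have not moved. Handing in while pressing.

Run:
```python
from h import *
print(bot.hand_in())
```

```text
the job is handed in; nothing more can be done
None
```

The job is handed in at about 24 s, with the arm still gripping the upper jaw and pressing the jaws shut; no verdict was reported.

**What I did:**
- I swept the four chips into the tray in one pass with the wooden-grip scraper. Only the scraper's lower edge met the chips.
- I then set the scraper upright on the bench at about (0.46, -0.25), clear of the clamp.
- I fitted the 156 mm upper jaw over the pins, thick hole on thick pin, and pressed it down.

**Last checks:**
- **Jaws shut:** the upper jaw came to a hard stop with its underside at 40.0 mm, level with the face. The tool reads 24–25 N upward, where just closing the collars takes about 11 N.
- **Pictures:** there is no gap between the jaws, and both pins show through the plate. Four chips lie in the tray, and the whetstone, bottle and wrench look unmoved.

**What disagreed:**
- **Side force:** about 6 N of side force in x remained at the end. It rose and fell with the press, so I took it for friction on the face.
- **Press peak:** the press briefly reached 42 N at the wrist before I backed it off. That load went through the held jaw onto the lower jaw, not the arm or gripper body.
- **Camera offsets:** the camera views differed by 1–2 mm. I corrected this by measuring the hole and pin in the same wrist picture.

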